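# Lock the transit box with its curved pin

### The job

Lock the watch transit box: take the curved pin by its upright handle, lay it on the box lid and swing it round its own arc so that its tip goes through the eye on the lid and on to the sprung stop behind. Press it home against the stop gently but firmly, keep it pressed for about a second, then let go and leave it lying flat on the lid through the eye. Do not force the pin in the eye or ram the stop, and leave the watch, the loupe and the oil cups where they are.

Things in the scene. Friction and masses are not known exactly. Their poses are not given: they have to be found in the camera images.
- curved_pin: loose flat-lying steel locking pin, about 0.1 kg: 8 mm round bar bent to a 150 degree arc of 45 mm radius (centre line 4 mm above the underside), upright handle at its tail. Origin: arc centre (empty air), level with the underside; z up. The bar runs clockwise from above, from the tip at +x (0 degrees) to the handle at -150 degrees. Turning it anticlockwise about the origin drives the tip forward
- pin_tip (a point): centre of the pin's rounded tip (radius 4 mm), at pin x 45, y 0, z 4 mm
- pin_handle (a point): middle of the handle's grip, at pin x -39, y -22.5, z 37 mm. The handle is a dark steel plate 10 mm thick in the radial direction (30 degrees from the pin's x axis, mod 180), 24 mm wide along the arc, 50 mm high from the underside; take it from above across the 10 mm, in its upper 20 mm, so that the fingers clear the eye and the stop
- transit_box: fixed grey metal box 140 x 150 mm with a flat aluminium lid whose top is 45 mm above the bench. Origin: centre of its underside; z up. On the lid stand the eye (at box x +45, y 0) and the stop
- arc_centre (a point): point on the lid's top at its middle (axes as the box). With the pin flat on the lid and its origin here, the tip lies on the circle that runs through the eye to the stop. At pin yaw 0 relative to the box the tip is in the middle of the eye; at -0.35 rad it is still in front of it; it meets the stop somewhere from +0.64 to +1.2 rad
- eye: fixed steel eye, an upright arch of 6 mm round bar, 20 mm high over the lid; its opening is 13 mm wide (along box x, 38.5 to 51.5 mm from the lid's middle) and 14.5 mm high from the lid, and is passed along box +y; do not press on it with over 25 N
- eye_mid (a point): point in the eye's opening, 4 mm above the lid, where the middle of the bar passes; axes as the box
- stop: sprung stop: dark steel block 30 x 22 x 14 mm, its rubber-faced 12 mm nose pointing back along the arc. Origin: on the lid, on the 45 mm circle at 1.005 rad from box +x; x along the arc, away from the eye; the block is at x 16 to 46. The nose face is set from x -12 to +12 mm, differently each time, not measured: find it by feel. Stiff spring, 10 N per mm; press with 5 to 9 N, over 13 N harms it
- lamp_cable: fixed black lamp cable that hangs across the bench at 0.45 to 0.51 m height, from near the robot away to the right rear, at about y -0.15 to -0.2 m between x 0.3 and 0.8 m. All the work lies to the left of it: an arm that starts to the right of it must raise hand and wrist over it before it moves left (fingertips above 0.5 m)
- watch_diver: bystander: diver watch 49 x 68 x 26 mm, to the right, lying face up; origin under its centre
- loupe: bystander: eye loupe, 35 mm diameter, 30 mm high; origin under its centre
- oil_cups: bystander: rack of four small oil cups 30 x 82 x 24 mm, left of the box; origin under its centre

How it is judged:
On the way, in this order (a step that is already met when the one before it is completed fails the run):
1. the pin's tip has gone through the eye (y of pin_tip in the frame of eye_mid above 0.01 m and x of pin_tip in the frame of eye_mid between -0.012 and 0.008 m and z of pin_tip in the frame of eye_mid below 0.008 m), for 0.1 s.
2. the pin, through the eye, is pressed against the stop with more than 4 N for 0.5 s (y of pin_tip in the frame of eye_mid above 0.02 m and contact force between curved_pin and stop above 4 N), for 0.5 s.
At the end, for the whole second after the job is handed in: the pin lies still and flat (tilt under 0.12 rad) on the lid, through the eye, with its tip 22 to 50 mm beyond the eye and its arc centre within 12 mm of the middle of the lid (y of pin_tip in the frame of eye_mid between 0.022 and 0.05 m and z of pin_tip in the frame of eye_mid between -0.004 and 0.006 m and horizontal distance between curved_pin and arc_centre below 0.012 m and angle between curved_pin's own z axis and vertical below 0.12 rad and linear speed of curved_pin below 0.01 m/s and angular speed of curved_pin below 0.1 rad/s); the robot touches nothing.
It fails at once if the pin pushes the stop with more than 13 N (contact force between curved_pin and stop above 13 N).
It fails at once if the pin is forced against the eye with more than 25 N (contact force between curved_pin and eye above 25 N).
It fails at once if the watch is moved by more than 15 mm (distance of watch_diver from where it was at the start of the episode above 0.015 m).
It fails at once if the loupe is moved by more than 15 mm (distance of loupe from where it was at the start of the episode above 0.015 m).
It fails at once if the rack of oil cups is moved by more than 15 mm (distance of oil_cups from where it was at the start of the episode above 0.015 m).
It also fails if it takes over 72 s, if anything falls off the work surface, if the arm or the gripper's body presses on something with over 40 N, if the wrist force passes 120 N, or if a joint passes its speed limit or range.

### The arm

A 6-joint arm with a two-finger parallel gripper is mounted at the origin on a cart in front of the work surface, level with it; the furniture and walls round the work are solid. World frame = base frame: x ahead of the robot, y to its left, z up, the work surface at z = 0. Lengths are in m, angles in rad, forces in N, time in s.
With the tool pointing down it reaches from about 0.275 to 1 m from the base axis. Payload 8.4 kg.
Tool frame: the origin (TCP) lies at the very end of the fingers, on their centre line; the grasp point (between the pads) lies 19 mm behind it; z points along the fingers, y is the line along which they close (so a half turn about z gives the same grasp; the last joint's range is limited). The gripper opens to 85 mm and grips with 20 to 120 N. Pads are 22 mm wide; open, the fingers measure 114 mm over their backs; the gripper's body (76 mm by 85 mm) begins 54 mm behind the grasp point. The pads swing forward as they close: fully open they stand 13 mm farther back than shut.
Start: joints at [-0.002, 0.353, 1.633, -0, 1.155, -0.002], TCP at [0.625, -0, 0.231] pointing down, gripper open.
Joint ranges: [-2.63, 2.63], [-0.92, 2.1], [0.06, 2.66], [-1.3, 4.44], [0, 2.69], [-3.02, 3.02]. Speed limits (rad/s): [2.22, 2.22, 2.79, 3.14, 3.14, 3.14].

### API

Orientations are given as a unit quaternion [w, x, y, z].
In Python, from rig import manip gives the robot as it stands. The module is installed in compiled form; this text tells all that it offers.
- The arm moves only by the tool send_rows, never from a script. Its arguments are lists of equal length, an entry for each row: "hand": the opening, from -1 (shut) to 1 (fully open); "translation": the shift along the world's x, y, z scaled (see below), a list of three; "rot": the turn, a rotation vector about the world's x, y, z scaled (see below), a list of three. In form: {"hand": [hand, ...], "translation": [[tx, ty, tz], ...], "rot": [[rx, ry, rz], ...]}. A call has exactly 10 rows; each row is the pose to reach, as a shift and turn from the pose commanded when the call began; what a row does not reach only later rows make up. The controller multiplies each number of a shift by 0.2 m and each number of a turn by pi/2 rad. A row lasts 1/10 s, in which the tool goes at most 50 mm and 8.59 degrees, less where a joint would pass 70% of its speed; a pose out of reach is approached as far as the arm can. A call with a number of a shift or a turn outside -1 to 1 is refused whole. A call with a gripper value outside its range is refused whole. The fingers move at their own pace and stop on an object; "squeeze" is the grip in N (left out, the last holds). Time passes only in rows, so rows that repeat a pose let the fingers close, or fill a call up. It gives the time, the measured TCP pose, the force, the opening and the grip force at its end, in the units of the state.
- manip.observe(): the state, without advancing time (a new reading comes with each control period).
- manip.snapshot(name): name is "scene" or "top" or "wrist"; returns a dict with "color" (420x560x3 uint8, red, green, blue), "camera_matrix" (3x3 intrinsics, pixels), "world_to_cam" (4x4, takes a point from world to camera coordinates). Camera axes: x right, y up, looking along -z (the intrinsics and any distortion apply to the point x, -y, -z); pixel columns grow to the right and rows downward; lengths in m; the calibration is good to about 2 mm. A picture is of the moment at which its call begins. There is no depth.
- manip.hand_in(): hands the job in; it is judged then, once.
The state is a dict: "clock": time; "joints": joint angles; "qvel": joint speeds; "joint_torque": joint torques, N m; "ee_pos": TCP position; "eef_rot": TCP orientation; "ft_force": force on the tool from outside, world axes, zero at the start; "wrist_torque": the same for the moment, N m; "opening": finger opening in m; "gripper_force": force on a finger pad.
Only numpy, scipy, OpenCV 4.12 (cv2) and the standard library are available. Lean on these libraries where they do the work, as an engineer would, in place of code of your own. Each camera call takes 0.05 s, during which the arm holds its last target. There are 200 camera calls.

## Working session

There is one attempt and no reset: what is moved stays moved. The work goes in short steps, Python scripts to look and compute and a tool call to move; the robot and the scene stay as the last step left them, time stands still between calls to the robot, and variables do not carry over. Pictures are saved under pics/ and viewed, at most 12 in all, crops included, and the job is handed in when it is done.

Besides the shell and the picture viewer there is one more tool, called after "Emit:" as a command line: name --argument value ..., lists and objects as JSON in quotes. send_rows: Moves the arm, as the interface text tells. Shifts and turns lie within -1 to 1; 1 stands for 0.2 m of shift or pi/2 rad of turn. Its arguments: {"type":"object","properties":{"hand":{"type":"array"},"translation":{"type":"array"},"rot":{"type":"array"},"squeeze":{"type":"number"}},"required":["hand","translation","rot"]}

```bash
mkdir -p pics; cat > h.py <<'E'
import numpy as np, cv2
from rig import manip
def snap(n,f):
    s=manip.snapshot(n); np.savez('pics/'+f+'.npz',**s)
    cv2.imwrite('pics/'+f+'.png',s['color'][:,:,::-1]); return s
def proj(s,P):
    P=np.atleast_2d(P); c=(s['world_to_cam']@np.c_[P,np.ones(len(P))].T)[:3]
    v=s['camera_matrix']@np.array([c[0],-c[1],-c[2]]); return (v[:2]/v[2]).T
def ray(s,uv):
    uv=np.atleast_2d(uv); d=np.linalg.inv(s['camera_matrix'])@np.c_[uv,np.ones(len(uv))].T
    d=np.array([d[0],-d[1],-d[2]]); R=s['world_to_cam'][:3,:3]; t=s['world_to_cam'][:3,3]
    return -R.T@t,(R.T@d).T
def plane(s,uv,z):
    o,d=ray(s,uv); return o+d*((z-o[2])/d[:,2])[:,None]
E
python3 - <<'E'
from h import *
for n in ('top','scene'):
    s=snap(n,n+'0'); print(n,s['camera_matrix'].round(1).tolist(),ray(s,[280,210]))
a=cv2.imread('pics/top0.png');
print({k:np.round(v,3).tolist() if not isinstance(v,dict) else v for k,v in manip.observe().items()})
E
```

```text
top [[541.2, 0.0, 266.3], [0.0, 541.2, 202.8], [0.0, 0.0, 1.0]] (array([ 0.50285961, -0.06167672,  1.63637771]), array([[ 0.04262322, -0.03053853, -0.99903034]]))
scene [[463.8, 0.0, 276.4], [0.0, 463.8, 210.6], [0.0, 0.0, 1.0]] (array([ 0.12670763, -1.0224899 ,  0.96352489]), array([[ 0.36902366,  0.75499287, -0.54209706]]))
{'clock': 0.1, 'joints': [-0.002, 0.354, 1.634, 0.0, 1.155, -0.002], 'qvel': [-0.002, -0.0, -0.002, -0.0, 0.001, 0.001], 'joint_torque': [0.0, -60.636, -34.282, -0.0, 0.004, -0.0], 'ee_pos': [0.625, 0.0, 0.231], 'eef_rot': [-0.0, 0.707, 0.707, -0.0], 'ft_force': [0.53, 0.081, 0.493], 'wrist_torque': [0.024, -0.011, -0.048], 'gripper_force': 0.0, 'opening': 0.085}
```

View pics/top0.png

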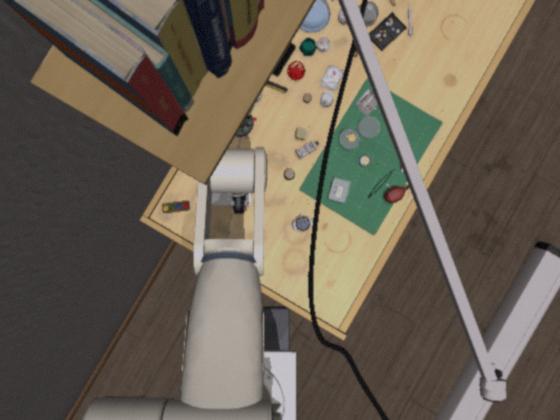

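View pics/scene0.png

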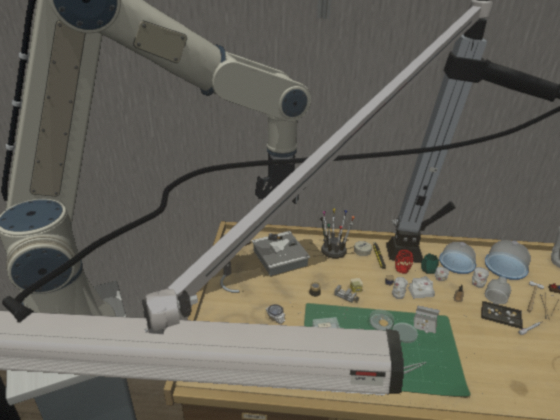

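The top view is mostly blocked by the arm: oil cups at (176,207), watch at (302,223). In the scene view the box is at (280,252) and the pin at about (230,288), with its handle at (227,268). Next I'll take the wrist view and enlarge the scene.

```bash
python3 - <<'E'
from h import *
w=snap('wrist','wrist0'); s=dict(np.load('pics/scene0.npz'))
a=cv2.resize(s['color'][215:335,190:350,::-1],None,fx=4,fy=4,interpolation=cv2.INTER_CUBIC)[:, :640]
b=w['color'][:,:,::-1]
cv2.imwrite('pics/sc_crop.png',a)
print(plane(s,[[230,288],[280,255],[276,312]],0.02).round(3))
print(ray(w,[280,210]))
E
```

```text
[[ 0.45  -0.036  0.02 ]
 [ 0.654  0.047  0.02 ]
 [ 0.534 -0.18   0.02 ]]
(array([0.62433835, 0.07468566, 0.37394853]), array([[ 0.01524462, -0.30330036, -0.95296874]]))
```

View pics/sc_crop.png

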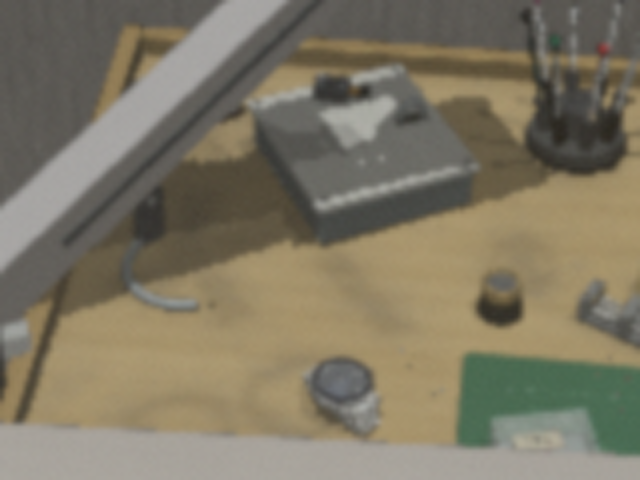

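View pics/wrist0.png

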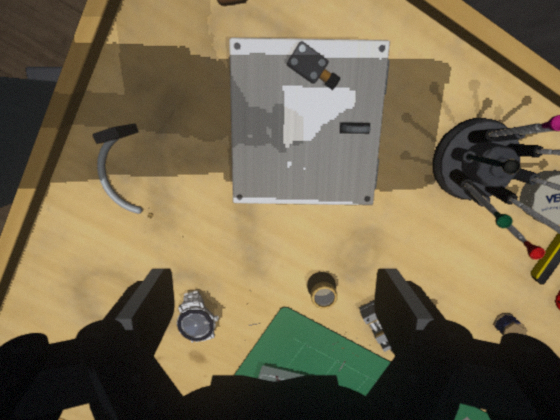

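The wrist view (up = +y, right = +x) is clear. The lid corners are at (232,40), (388,41), (374,204) and (235,203), with the eye at (355,128). The stop is at (308,62) and its nose at (333,80). The pin's tip is at (140,210) and its handle at (115,133). Now to measure these.

```bash
cat > meas.py <<'E'
from h import *
from scipy.optimize import least_squares
w=dict(np.load('pics/wrist0.npz')); im=w['color']
g=cv2.cvtColor(im,cv2.COLOR_RGB2GRAY); hsv=cv2.cvtColor(im,cv2.COLOR_RGB2HSV)
# lid mask: low saturation
m=((hsv[...,1]<60)&(g>50)).astype(np.uint8); 
roi=np.zeros_like(m); roi[30:215,220:400]=1
lm=cv2.morphologyEx(m*roi,cv2.MORPH_CLOSE,np.ones((25,25))); lm=cv2.morphologyEx(lm*roi,cv2.MORPH_OPEN,np.ones((9,9)))
c=max(cv2.findContours(lm,0,1)[0],key=cv2.contourArea)[:,0].astype(float)
P=plane(w,c,0.045)[:,:2]
r=cv2.minAreaRect((P*1000).astype(np.float32)); print('lid',r, 'px bbox',c.min(0),c.max(0))
C=plane(w,[[232,40],[388,41],[374,204],[234.5,203]],0.045)[:,:2]; print(C.round(4),C.mean(0),[np.linalg.norm(C[i]-C[i-1]).round(4) for i in range(4)])
print('eye top',plane(w,[[355,128],[341,128],[369,128]],0.065).round(4).tolist(),'nose',plane(w,[[336,83],[324,74],[308,62]],0.055).round(4).tolist())
# pin bar
roi=np.zeros_like(m); roi[138:216,92:146]=1
pm=m*roi
ys,xs=np.nonzero(pm); B=plane(w,np.c_[xs,ys].astype(float),0.004)[:,:2]
f=least_squares(lambda c:np.hypot(*(B-c).T)-.045,[.47,.0],loss='soft_l1',f_scale=.002).x
a=np.unwrap(np.sort(np.arctan2(*(B-f).T[::-1])%(2*np.pi)))
print('centre',f,'angles',np.degrees(a[[0,5,len(a)//2,-6,-1]]),'resid',np.std(np.hypot(*(B-f).T)),len(B))
# handle top
hm=((g<48)).astype(np.uint8); roi=np.zeros_like(m); roi[112:155,85:150]=1
hh=max(cv2.findContours(hm*roi,0,1)[0],key=cv2.contourArea)[:,0]
print('handle px',cv2.minAreaRect(hh.astype(np.float32)),hh.min(0),hh.max(0))
o=im[:,:,::-1].copy(); o[pm>0]=(0,0,255); cv2.drawContours(o,[hh.astype(int)[:,None]],-1,(0,255,0),1); cv2.drawContours(o,[c.astype(int)[:,None]],-1,(255,0,0),1)
cv2.imwrite('pics/ov.png',cv2.resize(o[20:230,70:400],None,fx=2.4,fy=2.4))
E
python3 meas.py
```

```text
lid ((653.5654296875, 51.21780014038086), (149.79940795898438, 140.96728515625), 89.0997314453125) px bbox [229.  38.] [388. 204.]
[[ 0.5872  0.1248]
 [ 0.7226  0.1239]
 [ 0.723  -0.0237]
 [ 0.5843 -0.0227]] [0.65427522 0.05054768] [np.float64(0.1475), np.float64(0.1353), np.float64(0.1476), np.float64(0.1386)]
eye top [[0.6945, 0.0516, 0.065], [0.6822, 0.0516, 0.065], [0.7067, 0.0516, 0.065]] nose [[0.6776, 0.0891, 0.055], [0.6669, 0.0964, 0.055], [0.6528, 0.1061, 0.055]]
centre [0.48034887 0.00066846] angles [123.1949607  128.6900746  192.86628681 260.08675891 261.57455273] resid 0.002417150906183498 699
handle px ((115.20001220703125, 132.60000610351562), (12.016655921936035, 43.639434814453125), 71.56505584716797) [ 93 124] [137 142]
```

View pics/ov.png

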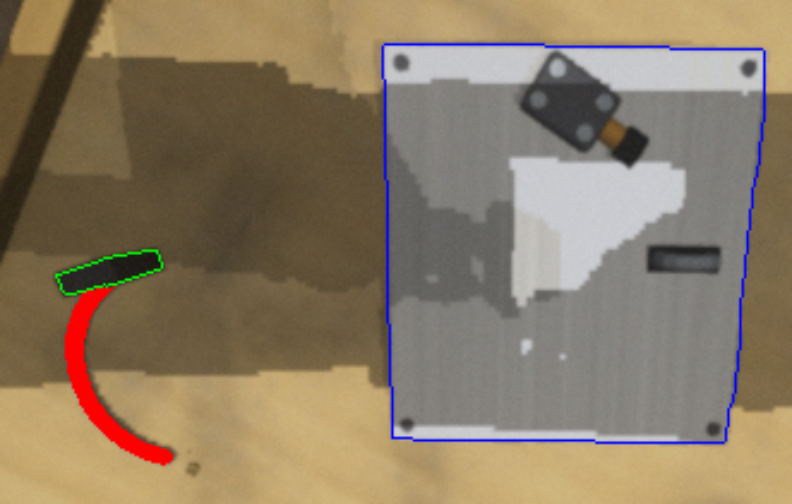

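Emit:
send_rows --hand '[0.2,0.2,0.2,0.2,0.2,0.2,0.2,0.2,0.2,0.2]' --translation '[[-0.08,0.02,-0.04],[-0.16,0.045,-0.08],[-0.25,0.07,-0.13],[-0.34,0.095,-0.17],[-0.43,0.12,-0.22],[-0.52,0.145,-0.27],[-0.61,0.17,-0.31],[-0.7,0.195,-0.36],[-0.787,0.219,-0.4],[-0.787,0.219,-0.4]]' --rot '[[0,0,-0.09],[0,0,-0.18],[0,0,-0.27],[0,0,-0.36],[0,0,-0.45],[0,0,-0.54],[0,0,-0.63],[0,0,-0.72],[0,0,-0.815],[0,0,-0.815]]' --squeeze 60

```text
clock: 1.15
ee_pos: [0.4646, 0.044, 0.1501]
eef_rot: [-0.0, 0.99, 0.143, -0.002]
ft_force: [0.1, -0.3, 0.8]
opening: 0.0513
gripper_force: 0.0
```

```bash
python3 - <<'E'
from h import *
w=snap('wrist','wrist1'); t=snap('top','top1'); o=manip.observe(); print(o['ee_pos'],o['eef_rot'],o['ft_force'],o['opening'],o['joints'])
c=np.array([.48035,.00067]);y=np.radians(-103.4)
R=np.array([[np.cos(y),-np.sin(y)],[np.sin(y),np.cos(y)]])
im=w['color'][:,:,::-1].copy()
def put(p,z,col):
    for u in proj(w,[*(c+R@p),z]): cv2.circle(im,tuple(int(v) for v in u.round()),2,col,-1)
for a in range(0,151,15): put(.045*np.array([np.cos(np.radians(-a)),np.sin(np.radians(-a))]),.004,(0,0,255))
h=np.array([-.039,-.0225]);r=h/.045;t_=np.array([-r[1],r[0]])
for i in(-1,1):
  for j in(-1,1): put(h+i*.005*r+j*.012*t_,.05,(0,255,0))
cv2.imwrite('pics/w1o.png',im)
E
```

```text
[0.46803398 0.04382343 0.15151511] [5.95863529e-05 9.89174072e-01 1.46746643e-01 2.74250026e-04] [-0.13494444 -0.50059823  0.37278213] 0.05113934117343442 [ 9.02338030e-02  2.14395730e-01  2.03231780e+00 -1.12475400e-04
  8.94324729e-01  1.36654351e+00]
```

View pics/w1o.png

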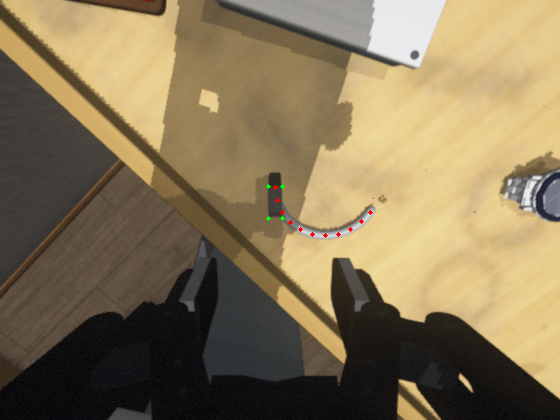

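Predicted marks land on the handle and bar, with the tip at (371,212) and the handle at (275,200). Next I descend and grip.

Emit:
send_rows --hand '[0.2,0.2,0.2,0.2,0.2,0.2,0.2,0.2,0.2,0.2]' --translation '[[0,0,-0.08],[0,0,-0.18],[0,0,-0.28],[0,0,-0.38],[0,0,-0.46],[0,0,-0.53],[0,0,-0.58],[0,0,-0.61],[0,0,-0.61],[0,0,-0.61]]' --rot '[[0,0,0],[0,0,0],[0,0,0],[0,0,0],[0,0,0],[0,0,0],[0,0,0],[0,0,0],[0,0,0],[0,0,0]]'

```text
clock: 2.25
ee_pos: [0.4681, 0.0438, 0.0296]
eef_rot: [0.0, 0.989, 0.145, 0.0]
ft_force: [-0.1, -0.1, 0.6]
opening: 0.0511
gripper_force: 0.0
```

Emit:
send_rows --hand '[-0.2,-0.5,-0.8,-1,-1,-1,-1,-1,-1,-1]' --translation '[[0,0,0],[0,0,0],[0,0,0],[0,0,0],[0,0,0],[0,0,0],[0,0,0],[0,0,0],[0,0,0],[0,0,0]]' --rot '[[0,0,0],[0,0,0],[0,0,0],[0,0,0],[0,0,0],[0,0,0],[0,0,0],[0,0,0],[0,0,0],[0,0,0]]' --squeeze 60

```text
clock: 3.25
ee_pos: [0.468, 0.0438, 0.0299]
eef_rot: [0.0, 0.989, 0.145, 0.0]
ft_force: [0.0, -1.4, 5.4]
opening: 0.0087
gripper_force: 59.8
```

Emit:
send_rows --hand '[-1,-1,-1,-1,-1,-1,-1,-1,-1,-1]' --translation '[[0,0,0.08],[0,0,0.2],[0,0,0.34],[0.05,0,0.48],[0.12,0.01,0.58],[0.22,0.015,0.6],[0.33,0.02,0.6],[0.45,0.03,0.6],[0.58,0.04,0.6],[0.705,0.043,0.6]]' --rot '[[0,0,0],[0,0,0.04],[0,0,0.13],[0,0,0.22],[0,0,0.31],[0,0,0.4],[0,0,0.5],[0,0,0.6],[0,0,0.7],[0,0,0.79]]'

```text
clock: 4.25
ee_pos: [0.6094, 0.0526, 0.1493]
eef_rot: [-0.0, 0.723, 0.691, -0.0]
ft_force: [-0.2, -0.8, -1.5]
opening: 0.0087
gripper_force: 58.8
```

Emit:
send_rows --hand '[-1,-1,-1,-1,-1,-1,-1,-1,-1,-1]' --translation '[[0,0,0],[0,0,0],[0,0,0],[0,0,0],[0,0,0],[0,0,0],[0,0,0],[0,0,0],[0,0,0],[0,0,0]]' --rot '[[0,0,0],[0,0,0],[0,0,0],[0,0,0],[0,0,0],[0,0,0],[0,0,0],[0,0,0],[0,0,0],[0,0,0]]'

```text
clock: 5.25
ee_pos: [0.6086, 0.0524, 0.1492]
eef_rot: [-0.0, 0.725, 0.689, -0.0]
ft_force: [0.0, 0.6, -0.9]
opening: 0.0088
gripper_force: 58.9
```

```bash
python3 - <<'E'
from h import *
w=snap('wrist','wrist2'); s=snap('scene','scene2'); o=manip.observe(); print({k:np.round(o[k],4) for k in('ee_pos','eef_rot','ft_force','wrist_torque','opening','joints')})
q=o['eef_rot'];psi=2*np.arctan2(q[2],q[1])-np.pi/2;print('psi',np.degrees(psi))
im=w['color'][:,:,::-1].copy()
zu=o['ee_pos'][2]-.029
y=psi-np.radians(30)
c=o['ee_pos'][:2]-.045*np.array([np.cos(y-2.618),np.sin(y-2.618)])
print(c)
for a in range(0,151,15):
    u=proj(w,[*(c+.045*np.array([np.cos(y-np.radians(a)),np.sin(y-np.radians(a))])),zu+.004])[0]
    cv2.circle(im,tuple(int(v) for v in u.round()),1,(0,0,255),-1)
cv2.imwrite('pics/w2o.png',im)
E
```

```text
{'ee_pos': array([0.6086, 0.0524, 0.1493]), 'eef_rot': array([ 0.    ,  0.7252,  0.6885, -0.    ]), 'ft_force': array([ 0.5456,  0.1154, -1.0289]), 'wrist_torque': array([ 0.0548, -0.0001, -0.0192]), 'opening': np.float64(0.0087), 'joints': array([ 0.0834,  0.4181,  1.7364, -0.    ,  0.9871,  0.1353])}
psi -2.974430685700635
[0.65356665 0.0500452 ]
```

View pics/w2o.png

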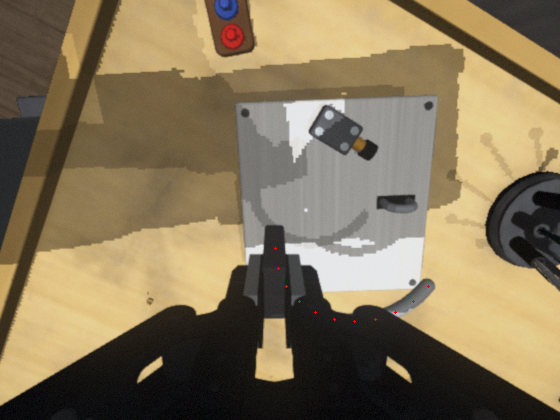

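The lid corners are at (237,103), (438,96), (424,290) and (246,293). The eye is at about (397,202) and the stop nose at (370,150). The bar's tip is at (430,284), matching the prediction. Next I measure the box from this view and check the bar's offset.

```bash
python3 - <<'E'
from h import *
w=dict(np.load('pics/wrist2.npz')); im=w['color']; g=cv2.cvtColor(im,cv2.COLOR_RGB2GRAY); hsv=cv2.cvtColor(im,cv2.COLOR_RGB2HSV)
print('cam',ray(w,[0,0])[0])
lo=((hsv[...,1]<60)&(g>50)).astype(np.uint8)
# lid edges by row/column scans -> line fits
def edge(pts): return cv2.fitLine(np.float32(plane(w,np.float32(pts),.045)[:,:2]*1000),cv2.DIST_HUBER,0,.01,.01).ravel()
L=[(np.nonzero(lo[r,200:300])[0][0]+199.5,r) for r in range(120,225)]
Rr=[(np.nonzero(lo[r,400:455])[0][-1]+400.5,r) for r in range(110,270)]
T=[(c,np.nonzero(lo[70:140,c])[0][0]+69.5) for c in range(355,430)]
B=[(c,np.nonzero(lo[215:305,c])[0][-1]+215.5) for c in range(330,372)]
for n,e in zip('LRTB',map(edge,(L,Rr,T,B))): print(n,e.round(3),np.degrees(np.arctan2(e[1],e[0])).round(2))
# eye dark mask
m=((g<85)).astype(np.uint8); roi=np.zeros_like(m); roi[190:216,370:422]=1
ys,xs=np.nonzero(m*roi); print('eye px',xs.min(),xs.max(),ys.min(),ys.max())
cv2.imwrite('pics/w2c.png',np.hstack([cv2.resize(im[85:225,300:430,::-1],(520,560)),cv2.resize(im[260:330,370:440,::-1],(280,280)).repeat(1,0) if 0 else cv2.copyMakeBorder(cv2.resize(im[260:330,370:440,::-1],(280,280)),0,280,0,0,0)]))
E
```

```text
cam [0.61210739 0.12698253 0.29258467]
L [1.60000e-02 1.00000e+00 5.83803e+02 7.80040e+01] 89.1
R [1.60000e-02 1.00000e+00 7.22962e+02 6.05450e+01] 89.07
T [ 1.00000e+00 -1.50000e-02  6.91418e+02  1.25620e+02] -0.84
B [ 1.0000e+00 -1.4000e-02  6.6436e+02 -2.3721e+01] -0.83
eye px 377 414 195 208
```

View pics/w2c.png

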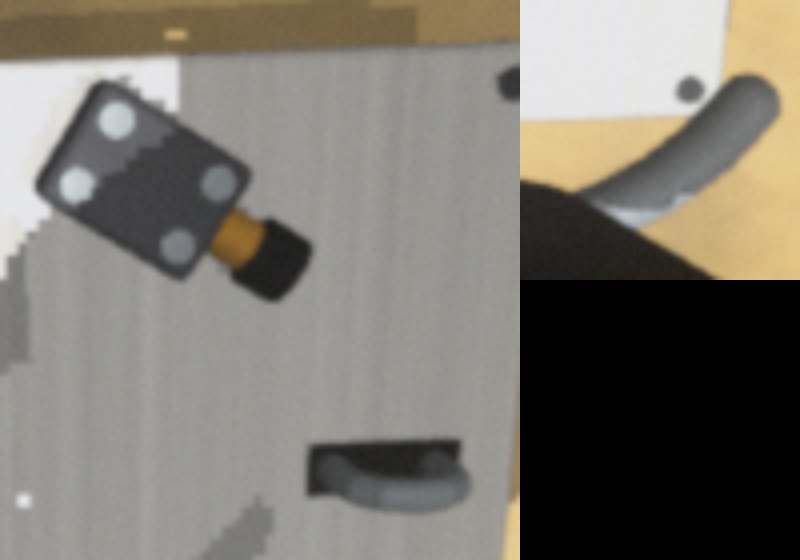

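```bash
python3 - <<'E'
from h import *
w=dict(np.load('pics/wrist2.npz'))
C=np.array([.6531,.0513]);b=np.radians(-.85);e=lambda a,r=.045:C+r*np.array([np.cos(a+b),np.sin(a+b)])
print('eye pred',e(0),'base',plane(w,[[396,202.5],[377,202.5],[415,202.5]],.045).round(4).tolist(),'crest',plane(w,[[400,207.5],[417.5,206]],.062).round(4).tolist())
print('pred px eye foot/crest',proj(w,[[*e(0),.045],[*e(0),.062]]))
print('nose px pred x=0',proj(w,[*e(1.005),.052]),'nose face at px (371,157)',plane(w,[[371,157],[376,151],[366,158]],.052).round(4).tolist())
n=plane(w,[[371,156]],.052)[0,:2]-C;print('nose ang',np.arctan2(n[1],n[0])-b,np.hypot(*n))
print('tip',plane(w,[[427.5,285.7]],.1243))
E
```

```text
eye pred [0.69809505 0.05063244] base [[0.6991, 0.0494, 0.045], [0.6849, 0.0502, 0.045], [0.7133, 0.0487, 0.045]] crest [[0.6961, 0.0509, 0.062], [0.7083, 0.0514, 0.062]]
pred px eye foot/crest [[394.71685922 201.01515689]
 [402.81624739 207.78607713]]
nose px pred x=0 [[371.52970214 152.43230873]] nose face at px (371,157) [[0.6775, 0.0858, 0.052], [0.6809, 0.0898, 0.052], [0.674, 0.0852, 0.052]]
nose ang 0.9790258563791157 0.042789040534518326
tip [[0.69096652 0.02560037 0.1243    ]]
```

Emit:
send_rows --hand '[-1,-1,-1,-1,-1,-1,-1,-1,-1,-1]' --translation '[[0,0,-0.06],[-0.002,0.004,-0.14],[-0.002,0.004,-0.22],[-0.002,0.004,-0.28],[-0.002,0.004,-0.32],[-0.002,0.004,-0.345],[-0.002,0.004,-0.355],[-0.002,0.004,-0.355],[-0.002,0.004,-0.355],[-0.002,0.004,-0.355]]' --rot '[[0,0,0],[0,0,0],[0,0,0],[0,0,0],[0,0,0],[0,0,0],[0,0,0],[0,0,0],[0,0,0],[0,0,0]]'

```text
clock: 6.35
ee_pos: [0.6086, 0.0532, 0.0789]
eef_rot: [0.0, 0.725, 0.689, 0.0]
ft_force: [0.5, 0.0, -1.1]
opening: 0.0086
gripper_force: 58.9
```

Emit:
send_rows --hand '[-1,-1,-1,-1,-1,-1,-1,-1,-1,-1]' --translation '[[0,0,-0.002],[0,0,-0.004],[0,0,-0.006],[0,0,-0.008],[0,0,-0.01],[0,0,-0.01],[0,0,-0.01],[0,0,-0.01],[0,0,-0.01],[0,0,-0.01]]' --rot '[[0,0,0],[0,0,0],[0,0,0],[0,0,0],[0,0,0],[0,0,0],[0,0,0],[0,0,0],[0,0,0],[0,0,0]]'

```text
clock: 7.35
ee_pos: [0.6082, 0.0532, 0.0763]
eef_rot: [0.0, 0.725, 0.689, 0.0]
ft_force: [-0.1, -0.4, -1.4]
opening: 0.0087
gripper_force: 58.9
```

```bash
cat > st.py <<'E'
from h import *
o=manip.observe(); q=o['eef_rot'];psi=2*np.arctan2(q[2],q[1])-np.pi/2
C=np.array([.653,.051]);b=np.radians(-.85)
org=o['ee_pos'][:2]+.045*np.array([np.cos(psi),np.sin(psi)])
th=psi-np.pi/6-b; t=np.array([-np.sin(th+b),np.cos(th+b)]); F=o['ft_force']
# moment of force about the arc centre -> tip force (wrist torque z taken at tool axis)
r=o['ee_pos'][:2]-C
Mz=o['wrist_torque'][2]+r[0]*F[1]-r[1]*F[0]
print('clk %.2f z %.4f psi %.2f th %.4f orgerr %s F %s T %s tipF(push) %.2f tang %.2f rad %.2f'%(o['clock'],o['ee_pos'][2],np.degrees(psi),th,((org-C)*1000).round(2),F.round(2),o['wrist_torque'].round(3),-Mz/.045,F[:2]@t,F[:2]@[t[1],-t[0]]))
E
python3 st.py
```

```text
clk 7.35 z 0.0763 psi -2.97 th -0.5607 orgerr [ 0.17 -0.12] F [-0.15 -0.39 -1.44] T [ 0.009  0.041 -0.019] tipF(push) 0.02 tang -0.41 rad 0.09
```

```bash
cat > tab.py <<'E'
import numpy as np,sys
def tab(th0,th1,n=10,b=np.radians(-.85)):
    p0=th0+b+np.pi/6
    for k in range(1,n+1):
        d=(th1-th0)*k/n; p=p0+d; s=-.045*(np.array([np.cos(p),np.sin(p)])-[np.cos(p0),np.sin(p0)])/.2
        print(s.round(4).tolist(),round(d/(np.pi/2),4))
v=list(map(float,sys.argv[1:]))
for a,c in zip(v,v[1:]): print(a,c); tab(a,c)
E
python3 tab.py -.56 -.2 .16 .5 .7
```

```text
-0.56 -0.2
[-0.0003, -0.0081] 0.0229
[-0.0002, -0.0162] 0.0458
[0.0001, -0.0243] 0.0688
[0.0007, -0.0324] 0.0917
[0.0016, -0.0404] 0.1146
[0.0028, -0.0484] 0.1375
[0.0042, -0.0564] 0.1604
[0.006, -0.0643] 0.1833
[0.008, -0.0721] 0.2063
[0.0103, -0.0799] 0.2292
-0.2 0.16
[0.0026, -0.0077] 0.0229
[0.0055, -0.0152] 0.0458
[0.0086, -0.0227] 0.0688
[0.012, -0.0301] 0.0917
[0.0157, -0.0373] 0.1146
[0.0196, -0.0444] 0.1375
[0.0238, -0.0513] 0.1604
[0.0282, -0.0581] 0.1833
[0.0329, -0.0647] 0.2063
[0.0378, -0.0711] 0.2292
0.16 0.5
[0.0048, -0.0059] 0.0216
[0.0099, -0.0117] 0.0433
[0.0151, -0.0173] 0.0649
[0.0205, -0.0226] 0.0866
[0.0261, -0.0279] 0.1082
[0.0319, -0.0329] 0.1299
[0.0379, -0.0377] 0.1515
[0.044, -0.0423] 0.1732
[0.0502, -0.0467] 0.1948
[0.0566, -0.0509] 0.2165
0.5 0.7
[0.0038, -0.0024] 0.0127
[0.0077, -0.0046] 0.0255
[0.0116, -0.0068] 0.0382
[0.0156, -0.009] 0.0509
[0.0196, -0.011] 0.0637
[0.0237, -0.013] 0.0764
[0.0277, -0.0149] 0.0891
[0.0319, -0.0167] 0.1019
[0.036, -0.0184] 0.1146
[0.0402, -0.02] 0.1273
```

Emit:
send_rows --hand '[-1,-1,-1,-1,-1,-1,-1,-1,-1,-1]' --translation '[[0,-0.008,-0.002],[0,-0.016,-0.004],[0,-0.024,-0.005],[0.001,-0.032,-0.005],[0.002,-0.04,-0.005],[0.003,-0.048,-0.005],[0.004,-0.056,-0.005],[0.006,-0.064,-0.005],[0.008,-0.072,-0.005],[0.01,-0.08,-0.005]]' --rot '[[0,0,0.023],[0,0,0.046],[0,0,0.069],[0,0,0.092],[0,0,0.115],[0,0,0.137],[0,0,0.16],[0,0,0.183],[0,0,0.206],[0,0,0.229]]'

```text
clock: 8.35
ee_pos: [0.6102, 0.0371, 0.0753]
eef_rot: [-0.0, 0.59, 0.808, -0.0]
ft_force: [0.2, 1.1, -1.6]
opening: 0.0083
gripper_force: 58.9
```

```bash
python3 st.py; python3 - <<'E'
from h import *
w=snap('wrist','wrist3'); o=manip.observe(); im=w['color'][:,:,::-1].copy()
q=o['eef_rot'];psi=2*np.arctan2(q[2],q[1])-np.pi/2; y=psi-np.pi/6
org=o['ee_pos'][:2]+.045*np.array([np.cos(psi),np.sin(psi)])
print(proj(w,[*(org+.045*np.array([np.cos(y),np.sin(y)])),.05]))
cv2.imwrite('pics/w3c.png',cv2.resize(im[100:320,260:480],(792,600)) if 0 else cv2.resize(im[120:320,280:460],(540,600)))
E
```

```text
clk 8.35 z 0.0753 psi 17.72 th -0.1994 orgerr [ 0.06 -0.18] F [ 0.21  1.1  -1.62] T [0.012 0.018 0.014] tipF(push) 0.67 tang 1.12 rad -0.03
[[428.3396417  285.84218461]]
```

View pics/w3c.png

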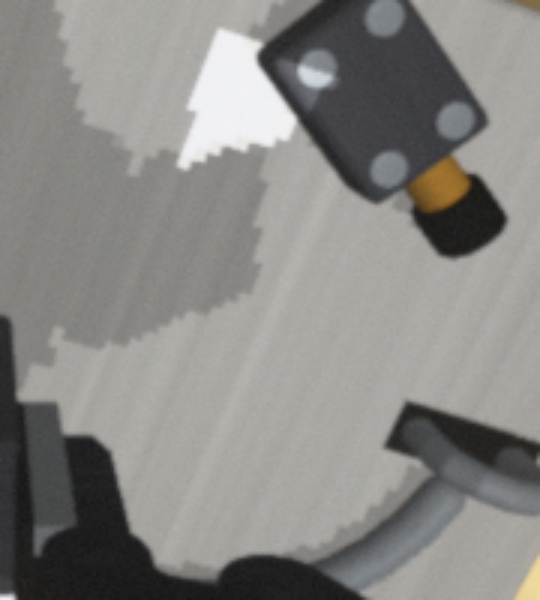

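The pin tip, near (430,282) in the full image, is just in front of the arch and aligned with it. Next I swing it through.

Emit:
send_rows --hand '[-1,-1,-1,-1,-1,-1,-1,-1,-1,-1]' --translation '[[0.003,-0.008,0],[0.0055,-0.015,0],[0.0085,-0.0225,0],[0.012,-0.03,0],[0.0155,-0.037,0],[0.0195,-0.0445,0],[0.024,-0.051,0],[0.028,-0.058,0],[0.033,-0.065,0],[0.038,-0.071,0]]' --rot '[[0,0,0.023],[0,0,0.046],[0,0,0.069],[0,0,0.092],[0,0,0.115],[0,0,0.137],[0,0,0.16],[0,0,0.183],[0,0,0.206],[0,0,0.229]]'

```text
clock: 9.4
ee_pos: [0.6178, 0.023, 0.0753]
eef_rot: [-0.0, 0.436, 0.9, -0.0]
ft_force: [0.9, 0.2, -1.4]
opening: 0.0093
gripper_force: 58.9
```

```bash
python3 st.py
```

```text
clk 9.40 z 0.0753 psi 38.29 th 0.1595 orgerr [ 0.14 -0.15] F [ 0.9   0.18 -1.38] T [-0.038  0.087  0.014] tipF(push) -0.72 tang 0.05 rad 0.92
```

Clean through, with no eye force. Continue to 0.5, then 0.7.

Emit:
send_rows --hand '[-1,-1,-1,-1,-1,-1,-1,-1,-1,-1]' --translation '[[0.005,-0.006,0],[0.01,-0.0115,0],[0.015,-0.017,0],[0.0205,-0.0225,0],[0.026,-0.028,0],[0.032,-0.033,0],[0.038,-0.0375,0],[0.044,-0.0425,0],[0.05,-0.0465,0],[0.0565,-0.051,0]]' --rot '[[0,0,0.0215],[0,0,0.043],[0,0,0.065],[0,0,0.0865],[0,0,0.108],[0,0,0.13],[0,0,0.1515],[0,0,0.173],[0,0,0.195],[0,0,0.2165]]'

```text
clock: 10.4
ee_pos: [0.6291, 0.0128, 0.0753]
eef_rot: [-0.0, 0.278, 0.961, -0.0]
ft_force: [-0.2, 0.5, -0.8]
opening: 0.0085
gripper_force: 58.9
```

```bash
python3 st.py; python3 tab.py .7 .8 .9
```

```text
clk 10.40 z 0.0753 psi 57.77 th 0.4995 orgerr [ 0.1  -0.13] F [-0.21  0.45 -0.83] T [-0.063  0.046 -0.033] tipF(push) 1.16 tang 0.50 rad 0.03
0.7 0.8
[0.0021, -0.0008] 0.0064
[0.0042, -0.0016] 0.0127
[0.0063, -0.0023] 0.0191
[0.0085, -0.003] 0.0255
[0.0106, -0.0037] 0.0318
[0.0128, -0.0044] 0.0382
[0.0149, -0.0051] 0.0446
[0.0171, -0.0057] 0.0509
[0.0192, -0.0063] 0.0573
[0.0214, -0.0069] 0.0637
0.8 0.9
[0.0022, -0.0006] 0.0064
[0.0044, -0.0011] 0.0127
[0.0065, -0.0017] 0.0191
[0.0087, -0.0022] 0.0255
[0.0109, -0.0026] 0.0318
[0.0131, -0.0031] 0.0382
[0.0153, -0.0035] 0.0446
[0.0176, -0.004] 0.0509
[0.0198, -0.0044] 0.0573
[0.022, -0.0047] 0.0637
```

Emit:
send_rows --hand '[-1,-1,-1,-1,-1,-1,-1,-1,-1,-1]' --translation '[[0.004,-0.0025,0],[0.0075,-0.0045,0],[0.0115,-0.007,0],[0.0155,-0.009,0],[0.0195,-0.011,0],[0.0235,-0.013,0],[0.0275,-0.015,0],[0.032,-0.0165,0],[0.036,-0.0185,0],[0.04,-0.02,0]]' --rot '[[0,0,0.0125],[0,0,0.0255],[0,0,0.038],[0,0,0.051],[0,0,0.0635],[0,0,0.0765],[0,0,0.089],[0,0,0.102],[0,0,0.1145],[0,0,0.1275]]'

```text
clock: 11.4
ee_pos: [0.6372, 0.0088, 0.0753]
eef_rot: [-0.0, 0.18, 0.984, -0.0]
ft_force: [-0.2, 0.2, -0.5]
opening: 0.0086
gripper_force: 58.9
```

```bash
python3 st.py
```

```text
clk 11.40 z 0.0753 psi 69.30 th 0.7008 orgerr [ 0.06 -0.15] F [-0.16  0.25 -0.53] T [-0.023 -0.037  0.011] tipF(push) -0.02 tang 0.29 rad 0.03
```

Emit:
send_rows --hand '[-1,-1,-1,-1,-1,-1,-1,-1,-1,-1]' --translation '[[0.002,-0.001,0],[0.004,-0.0015,0],[0.006,-0.0025,0],[0.0085,-0.003,0],[0.0105,-0.0035,0],[0.013,-0.0045,0],[0.015,-0.005,0],[0.017,-0.0055,0],[0.017,-0.0055,0],[0.017,-0.0055,0]]' --rot '[[0,0,0.0065],[0,0,0.0125],[0,0,0.019],[0,0,0.0255],[0,0,0.032],[0,0,0.038],[0,0,0.0445],[0,0,0.051],[0,0,0.051],[0,0,0.051]]'

```text
clock: 12.4
ee_pos: [0.6405, 0.0077, 0.0753]
eef_rot: [0.0, 0.141, 0.99, -0.0]
ft_force: [0.7, 0.0, -0.3]
opening: 0.0085
gripper_force: 58.9
```

```bash
python3 st.py;python3 tab.py .78 .81 .84 .87 .9 .93| awk 'NF<3||/\] 0.0191/'; python3 - <<'E'
from h import *
w=snap('wrist','wrist4'); cv2.imwrite('pics/w4c.png',cv2.resize(w['color'][120:320,280:480,::-1],(600,600)))
E
```

```text
clk 12.40 z 0.0753 psi 73.79 th 0.7792 orgerr [ 0.08 -0.08] F [ 0.66  0.01 -0.28] T [-0.065 -0.014 -0.009] tipF(push) -0.42 tang -0.45 rad 0.48
0.78 0.81
[0.0065, -0.0018] 0.0191
0.81 0.84
[0.0066, -0.0016] 0.0191
0.84 0.87
[0.0066, -0.0014] 0.0191
0.87 0.9
[0.0066, -0.0012] 0.0191
0.9 0.93
[0.0067, -0.001] 0.0191
```

View pics/w4c.png

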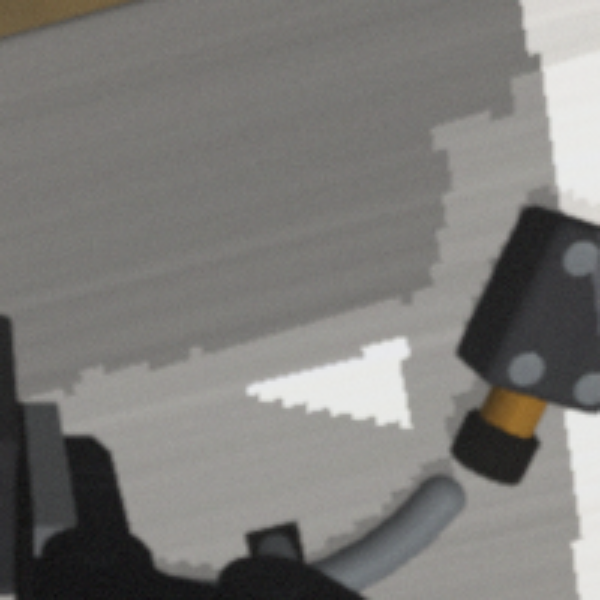

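The bar tip, at about (450,490) in the crop, is roughly 4 mm short of the nose face at (486,472). I'm approaching slowly.

Emit:
send_rows --hand '[-1,-1,-1,-1,-1,-1,-1,-1,-1,-1]' --translation '[[0.0015,-0.0005,0],[0.0035,-0.001,0],[0.005,-0.0015,0],[0.0065,-0.002,0],[0.008,-0.002,0],[0.01,-0.0025,0],[0.0115,-0.003,0],[0.013,-0.0035,0],[0.013,-0.0035,0],[0.013,-0.0035,0]]' --rot '[[0,0,0.005],[0,0,0.01],[0,0,0.0145],[0,0,0.019],[0,0,0.024],[0,0,0.029],[0,0,0.0335],[0,0,0.038],[0,0,0.038],[0,0,0.038]]'

```text
clock: 13.45
ee_pos: [0.6431, 0.007, 0.0753]
eef_rot: [-0.0, 0.111, 0.994, -0.0]
ft_force: [-0.7, 0.2, -0.2]
opening: 0.0088
gripper_force: 58.9
```

```bash
python3 st.py
```

```text
clk 13.45 z 0.0753 psi 77.21 th 0.8389 orgerr [ 0.05 -0.12] F [-0.73  0.16 -0.21] T [-0.006  0.009 -0.019] tipF(push) 1.16 tang 0.64 rad -0.38
```

Emit:
send_rows --hand '[-1,-1,-1,-1,-1,-1,-1,-1,-1,-1]' --translation '[[0.001,0,0],[0.002,-0.0005,0],[0.003,-0.0005,0],[0.0045,-0.001,0],[0.0045,-0.001,0],[0.0045,-0.001,0],[0.0045,-0.001,0],[0.0045,-0.001,0],[0.0045,-0.001,0],[0.0045,-0.001,0]]' --rot '[[0,0,0.003],[0,0,0.006],[0,0,0.0095],[0,0,0.0125],[0,0,0.0125],[0,0,0.0125],[0,0,0.0125],[0,0,0.0125],[0,0,0.0125],[0,0,0.0125]]'

```text
clock: 14.45
ee_pos: [0.644, 0.0068, 0.0753]
eef_rot: [-0.0, 0.102, 0.995, -0.0]
ft_force: [0.1, 0.8, -1.5]
opening: 0.0083
gripper_force: 58.9
```

```bash
python3 st.py
```

```text
clk 14.45 z 0.0753 psi 78.35 th 0.8586 orgerr [ 0.06 -0.11] F [ 0.08  0.85 -1.55] T [-0.04   0.003  0.02 ] tipF(push) -0.35 tang 0.51 rad 0.68
```

Emit:
send_rows --hand '[-1,-1,-1,-1,-1,-1,-1,-1,-1,-1]' --translation '[[0.001,0,0],[0.002,-0.0005,0],[0.003,-0.0005,0],[0.003,-0.0005,0],[0.003,-0.0005,0],[0.003,-0.0005,0],[0.003,-0.0005,0],[0.003,-0.0005,0],[0.003,-0.0005,0],[0.003,-0.0005,0]]' --rot '[[0,0,0.003],[0,0,0.006],[0,0,0.008],[0,0,0.008],[0,0,0.008],[0,0,0.008],[0,0,0.008],[0,0,0.008],[0,0,0.008],[0,0,0.008]]'

```text
clock: 15.45
ee_pos: [0.6446, 0.0067, 0.0753]
eef_rot: [0.0, 0.095, 0.995, -0.0]
ft_force: [0.4, 0.7, -0.7]
opening: 0.0085
gripper_force: 58.9
```

```bash
python3 st.py
```

```text
clk 15.45 z 0.0753 psi 79.06 th 0.8712 orgerr [ 0.15 -0.13] F [ 0.42  0.69 -0.66] T [-0.037 -0.013 -0.003] tipF(push) -0.23 tang 0.14 rad 0.80
```

Emit:
send_rows --hand '[-1,-1,-1,-1,-1,-1,-1,-1,-1,-1]' --translation '[[0.001,0,0],[0.002,-0.0005,0],[0.003,-0.0005,0],[0.003,-0.0005,0],[0.003,-0.0005,0],[0.003,-0.0005,0],[0.003,-0.0005,0],[0.003,-0.0005,0],[0.003,-0.0005,0],[0.003,-0.0005,0]]' --rot '[[0,0,0.003],[0,0,0.006],[0,0,0.008],[0,0,0.008],[0,0,0.008],[0,0,0.008],[0,0,0.008],[0,0,0.008],[0,0,0.008],[0,0,0.008]]'

```text
clock: 16.45
ee_pos: [0.6452, 0.0066, 0.0753]
eef_rot: [0.0, 0.089, 0.996, -0.0]
ft_force: [-0.9, 0.2, -1.2]
opening: 0.0084
gripper_force: 58.9
```

```bash
python3 st.py
```

```text
clk 16.45 z 0.0753 psi 79.78 th 0.8836 orgerr [ 0.18 -0.13] F [-0.92  0.22 -1.16] T [ 0.066 -0.008 -0.003] tipF(push) 1.02 tang 0.85 rad -0.42
```

Emit:
send_rows --hand '[-1,-1,-1,-1,-1,-1,-1,-1,-1,-1]' --translation '[[0.001,0,0],[0.002,-0.0005,0],[0.003,-0.0005,0],[0.003,-0.0005,0],[0.003,-0.0005,0],[0.003,-0.0005,0],[0.003,-0.0005,0],[0.003,-0.0005,0],[0.003,-0.0005,0],[0.003,-0.0005,0]]' --rot '[[0,0,0.003],[0,0,0.006],[0,0,0.008],[0,0,0.008],[0,0,0.008],[0,0,0.008],[0,0,0.008],[0,0,0.008],[0,0,0.008],[0,0,0.008]]'

```text
clock: 17.45
ee_pos: [0.6458, 0.0065, 0.0753]
eef_rot: [0.0, 0.083, 0.997, -0.0]
ft_force: [-0.1, -1.3, -1.7]
opening: 0.0088
gripper_force: 58.9
```

```bash
python3 st.py
```

```text
clk 17.45 z 0.0753 psi 80.50 th 0.8963 orgerr [ 0.27 -0.15] F [-0.09 -1.27 -1.65] T [-0.145 -0.037 -0.06 ] tipF(push) 1.23 tang -0.74 rad -1.04
```

Emit:
send_rows --hand '[-1,-1,-1,-1,-1,-1,-1,-1,-1,-1]' --translation '[[0.001,0,0],[0.002,-0.0005,0],[0.002,-0.0005,0],[0.002,-0.0005,0],[0.002,-0.0005,0],[0.002,-0.0005,0],[0.002,-0.0005,0],[0.002,-0.0005,0],[0.002,-0.0005,0],[0.002,-0.0005,0]]' --rot '[[0,0,0.003],[0,0,0.006],[0,0,0.006],[0,0,0.006],[0,0,0.006],[0,0,0.006],[0,0,0.006],[0,0,0.006],[0,0,0.006],[0,0,0.006]]'

```text
clock: 18.45
ee_pos: [0.6462, 0.0064, 0.0753]
eef_rot: [0.0, 0.078, 0.997, -0.0]
ft_force: [0.8, -0.5, -1.2]
opening: 0.0085
gripper_force: 58.9
```

```bash
python3 st.py
```

```text
clk 18.45 z 0.0753 psi 81.04 th 0.9057 orgerr [ 0.25 -0.14] F [ 0.84 -0.55 -1.23] T [-0.248 -0.197 -0.112] tipF(push) 1.59 tang -1.00 rad 0.10
```

```bash
cat >> st.py <<'E'
T=o['wrist_torque']; print('f_tang %.2f f_Tz %.2f  Th %.3f'%(-F[:2]@t,-T[2]/.0824,-(T[0]*.62+T[1]*.78)))
E
python3 st.py
```

```text
clk 18.45 z 0.0753 psi 81.04 th 0.9057 orgerr [ 0.25 -0.14] F [ 0.84 -0.55 -1.23] T [-0.248 -0.197 -0.112] tipF(push) 1.59 tang -1.00 rad 0.10
f_tang 1.00 f_Tz 1.36  Th 0.308
```

Emit:
send_rows --hand '[-1,-1,-1,-1,-1,-1,-1,-1,-1,-1]' --translation '[[0.001,0,0],[0.002,0,0],[0.002,0,0],[0.002,0,0],[0.002,0,0],[0.002,0,0],[0.002,0,0],[0.002,0,0],[0.002,0,0],[0.002,0,0]]' --rot '[[0,0,0.003],[0,0,0.006],[0,0,0.006],[0,0,0.006],[0,0,0.006],[0,0,0.006],[0,0,0.006],[0,0,0.006],[0,0,0.006],[0,0,0.006]]'

```text
clock: 19.45
ee_pos: [0.6466, 0.0064, 0.0753]
eef_rot: [0.0, 0.073, 0.997, -0.0]
ft_force: [2.3, -1.4, -0.9]
opening: 0.0085
gripper_force: 59.0
```

```bash
python3 st.py
```

```text
clk 19.45 z 0.0753 psi 81.58 th 0.9151 orgerr [ 0.24 -0.1 ] F [ 2.34 -1.42 -0.86] T [-0.498 -0.304 -0.207] tipF(push) 2.08 tang -2.72 rad 0.35
f_tang 2.72 f_Tz 2.51  Th 0.547
```

Emit:
send_rows --hand '[-1,-1,-1,-1,-1,-1,-1,-1,-1,-1]' --translation '[[0.001,0,0],[0.002,0,0],[0.003,-0.0005,0],[0.004,-0.0005,0],[0.004,-0.0005,0],[0.004,-0.0005,0],[0.004,-0.0005,0],[0.004,-0.0005,0],[0.004,-0.0005,0],[0.004,-0.0005,0]]' --rot '[[0,0,0.003],[0,0,0.006],[0,0,0.009],[0,0,0.012],[0,0,0.012],[0,0,0.012],[0,0,0.012],[0,0,0.012],[0,0,0.012],[0,0,0.012]]'

```text
clock: 20.45
ee_pos: [0.6476, 0.0062, 0.0754]
eef_rot: [0.0, 0.064, 0.998, -0.0]
ft_force: [3.0, -3.8, 0.1]
opening: 0.0085
gripper_force: 59.1
```

```bash
python3 st.py
```

```text
clk 20.45 z 0.0754 psi 82.65 th 0.9338 orgerr [ 0.33 -0.2 ] F [ 3.   -3.8   0.08] T [-0.863 -0.507 -0.362] tipF(push) 4.60 tang -4.69 rad -1.20
f_tang 4.69 f_Tz 4.39  Th 0.931
```

Emit:
send_rows --hand '[-1,-1,-1,-1,-1,-1,-1,-1,-1,-1]' --translation '[[0.001,0,0],[0.002,0,0],[0.003,-0.0005,0],[0.004,-0.0005,0],[0.004,-0.0005,0],[0.004,-0.0005,0],[0.004,-0.0005,0],[0.004,-0.0005,0],[0.004,-0.0005,0],[0.004,-0.0005,0]]' --rot '[[0,0,0.003],[0,0,0.006],[0,0,0.009],[0,0,0.012],[0,0,0.012],[0,0,0.012],[0,0,0.012],[0,0,0.012],[0,0,0.012],[0,0,0.012]]'

```text
clock: 21.45
ee_pos: [0.6487, 0.0059, 0.0755]
eef_rot: [0.001, 0.055, 0.999, -0.0]
ft_force: [3.8, -4.7, -1.8]
opening: 0.009
gripper_force: 59.2
```

```bash
python3 st.py
```

```text
clk 21.45 z 0.0755 psi 83.73 th 0.9526 orgerr [ 0.61 -0.37] F [ 3.75 -4.67 -1.77] T [-1.035 -0.717 -0.43 ] tipF(push) 5.34 tang -5.79 rad -1.54
f_tang 5.79 f_Tz 5.21  Th 1.201
```

Emit:
send_rows --hand '[-1,-1,-1,-1,-1,-1,-1,-1,-1,-1]' --translation '[[0,0,0],[0,0,0],[0,0,0],[0,0,0],[0,0,0],[0,0,0],[0,0,0],[0,0,0],[0,0,0],[0,0,0]]' --rot '[[0,0,0],[0,0,0],[0,0,0],[0,0,0],[0,0,0],[0,0,0],[0,0,0],[0,0,0],[0,0,0],[0,0,0]]'

```text
clock: 22.45
ee_pos: [0.6487, 0.0059, 0.0755]
eef_rot: [0.001, 0.055, 0.999, -0.0]
ft_force: [4.4, -4.6, -0.6]
opening: 0.0088
gripper_force: 59.2
```

```bash
python3 st.py; python3 tab.py .953 .87
```

```text
clk 22.45 z 0.0755 psi 83.73 th 0.9526 orgerr [ 0.62 -0.34] F [ 4.44 -4.64 -0.55] T [-0.997 -0.738 -0.436] tipF(push) 4.80 tang -6.33 rad -1.12
f_tang 6.33 f_Tz 5.29  Th 1.194
0.953 0.87
[-0.0019, 0.0002] -0.0053
[-0.0037, 0.0004] -0.0106
[-0.0056, 0.0007] -0.0159
[-0.0074, 0.0009] -0.0211
[-0.0093, 0.0012] -0.0264
[-0.0111, 0.0015] -0.0317
[-0.0129, 0.0018] -0.037
[-0.0148, 0.0021] -0.0423
[-0.0166, 0.0025] -0.0476
[-0.0185, 0.0028] -0.0528
```

Emit:
send_rows --hand '[-1,-1,-1,-1,-1,-1,-1,-1,-1,-1]' --translation '[[0.001,0,0],[0.002,0,0],[0.0025,0,0],[0.0025,0,0],[0.0025,0,0],[0.0025,0,0],[0.0025,0,0],[0.0025,0,0],[0.0025,0,0],[0.0025,0,0]]' --rot '[[0,0,0.003],[0,0,0.006],[0,0,0.008],[0,0,0.008],[0,0,0.008],[0,0,0.008],[0,0,0.008],[0,0,0.008],[0,0,0.008],[0,0,0.008]]'

```text
clock: 23.45
ee_pos: [0.6495, 0.0057, 0.0756]
eef_rot: [0.001, 0.048, 0.999, -0.0]
ft_force: [3.3, -6.1, -1.0]
opening: 0.0089
gripper_force: 59.4
```

```bash
python3 st.py
```

```text
clk 23.45 z 0.0756 psi 84.44 th 0.9651 orgerr [ 0.81 -0.47] F [ 3.28 -6.13 -0.98] T [-1.179 -0.787 -0.542] tipF(push) 8.26 tang -6.23 rad -3.08
f_tang 6.23 f_Tz 6.58  Th 1.345
```

Emit:
send_rows --hand '[-1,-1,-1,-1,-1,-1,-1,-1,-1,-1]' --translation '[[0,0,0],[0,0,0],[0,0,0],[0,0,0],[-0.003,0.0005,0],[-0.006,0.0005,0],[-0.009,0.001,0],[-0.0115,0.0015,0],[-0.0135,0.002,0],[-0.0135,0.002,0]]' --rot '[[0,0,0],[0,0,0],[0,0,0],[0,0,0],[0,0,-0.008],[0,0,-0.017],[0,0,-0.026],[0,0,-0.034],[0,0,-0.039],[0,0,-0.039]]'

```text
clock: 24.45
ee_pos: [0.6457, 0.0068, 0.0752]
eef_rot: [-0.0, 0.079, 0.997, 0.0]
ft_force: [0.7, -3.3, 0.4]
opening: 0.0083
gripper_force: 59.1
```

```bash
python3 st.py
```

```text
clk 24.45 z 0.0752 psi 80.95 th 0.9041 orgerr [-0.2   0.21] F [ 0.67 -3.31  0.41] T [-0.554 -0.297 -0.247] tipF(push) 4.29 tang -2.60 rad -2.15
f_tang 2.60 f_Tz 3.00  Th 0.576
```

Emit:
send_rows --hand '[-1,-1,-1,-1,-1,-1,-1,-1,-1,-1]' --translation '[[-0.002,0.0005,0],[-0.004,0.0005,0],[-0.005,0.001,0],[-0.005,0.001,-0.001],[-0.005,0.001,-0.002],[-0.005,0.001,-0.003],[-0.005,0.001,-0.004],[-0.005,0.001,-0.004],[-0.005,0.001,-0.004],[-0.005,0.001,-0.004]]' --rot '[[0,0,-0.006],[0,0,-0.012],[0,0,-0.015],[0,0,-0.015],[0,0,-0.015],[0,0,-0.015],[0,0,-0.015],[0,0,-0.015],[0,0,-0.015],[0,0,-0.015]]'

```text
clock: 25.45
ee_pos: [0.6446, 0.007, 0.0749]
eef_rot: [-0.0, 0.091, 0.996, 0.0]
ft_force: [-3.2, 0.7, 6.3]
opening: 0.0089
gripper_force: 60.1
```

```bash
python3 st.py
```

```text
clk 25.45 z 0.0749 psi 79.60 th 0.8806 orgerr [-0.23  0.27] F [-3.18  0.74  6.33] T [ 0.215  0.56  -0.03 ] tipF(push) 3.91 tang 2.90 rad -1.50
f_tang -2.90 f_Tz 0.37  Th -0.570
```

Emit:
send_rows --hand '[-0.7,-0.6,-0.5,-0.4,-0.3,-0.2,-0.1,0,0,0]' --translation '[[0,0,0.001],[0,0,0.002],[0,0,0.003],[0,0,0.003],[0,0,0.003],[0,0,0.003],[0,0,0.003],[0,0,0.003],[0,0,0.003],[0,0,0.003]]' --rot '[[0,0,0],[0,0,0],[0,0,0],[0,0,0],[0,0,0],[0,0,0],[0,0,0],[0,0,0],[0,0,0],[0,0,0]]'

```text
clock: 26.45
ee_pos: [0.645, 0.0068, 0.0751]
eef_rot: [-0.0, 0.091, 0.996, 0.0]
ft_force: [-0.3, 0.1, 0.9]
opening: 0.0428
gripper_force: 0.0
```

Emit:
send_rows --hand '[0,0,0,0,0,0,0,0,0,0]' --translation '[[0,0,0.03],[0,0,0.08],[0,0,0.15],[0,0,0.22],[0,0,0.3],[0,0,0.36],[0,0,0.4],[0,0,0.4],[0,0,0.4],[0,0,0.4]]' --rot '[[0,0,0],[0,0,0],[0,0,0],[0,0,0],[0,0,0],[0,0,0],[0,0,0],[0,0,0],[0,0,0],[0,0,0]]'

```text
clock: 27.45
ee_pos: [0.6445, 0.0068, 0.1543]
eef_rot: [-0.001, 0.091, 0.996, -0.0]
ft_force: [0.2, -0.4, 0.5]
opening: 0.0425
gripper_force: 0.0
```

```bash
python3 - <<'E'
from h import *
w=snap('wrist','wrist5'); im=w['color'][:,:,::-1].copy()
C=np.array([.653,.051]);th=.88-.0148
for a in range(0,151,30):
    u=proj(w,[*(C+.045*np.array([np.cos(th-np.radians(a)),np.sin(th-np.radians(a))])),.049])[0]; cv2.circle(im,tuple(int(v) for v in u.round()),2,(0,0,255),-1)
cv2.imwrite('pics/w5.png',im); o=manip.observe(); print(o['ft_force'],o['opening'],o['clock'],o['ee_pos'])
E
```

```text
[ 1.08903149  0.32822197 -0.42332567] 0.04257004973982668 27.5 [0.64451431 0.00680083 0.15424627]
```

View pics/w5.png

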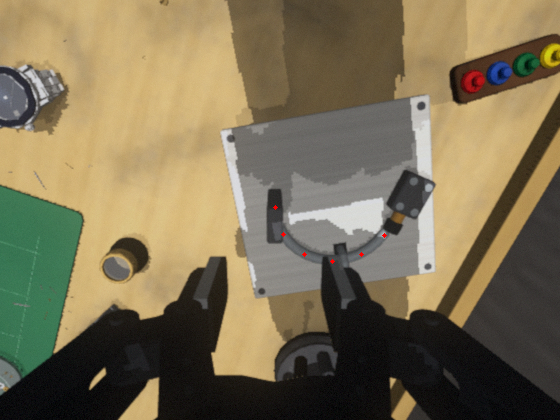

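The pin lies flat on the lid through the eye at (340,255). Its tip, near (385,236), is at the stop nose, and the predicted marks sit on the bar. The gripper is clear, so I'm handing in.

```bash
python3 -c "
from rig import manip
print(manip.hand_in())"
```

```text
the job is handed in; nothing more can be done
None
```

The job is handed in (no verdict came back): the pin lies flat on the lid, through the eye and at the stop. I held it against the stop for over a second at an estimated 5 to 7 N, then let go. The watch, loupe and oil cups were not touched.

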